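# Dip the heating bath and show the dipstick

## Robot

A 7-joint arm with a two-finger parallel gripper is mounted at the origin on the work surface. World frame = base frame: x ahead of the robot, y to its left, z up, the work surface at z = 0. Lengths are in m, angles in rad, forces in N, time in s.
With the tool pointing down it reaches from about 0.35 to 0.9 m from the base axis. Payload 7.2 kg.
Tool frame: the origin (TCP) lies midway between the tips of the shut fingers; the grasp point (between the pads) lies 19 mm behind it; z points along the fingers, x is the direction in which the jaws open and shut, and the axes are right-handed (so a half turn about z gives the same grasp; the last joint's range is limited). The gripper opens to 88 mm and grips with 3 to 60 N. Pads are 20 mm wide; open, the fingers measure 115 mm over their backs; the gripper's body (75 mm by 178 mm) begins 61 mm behind the grasp point.
Start: joints at [1.048, 0.411, -0.013, 1.596, 0.006, 1.134, -0.082], TCP at [0.275, -0.561, 0.223] pointing down, gripper open.
Joint ranges: [-2.95, 2.95], [-0.29, 1.99], [-1.47, 1.44], [0.14, 2.54], [-1.03, 4.17], [0.13, 1.85], [-2.86, 2.86]. Speed limits (rad/s): [2.39, 2.39, 3.01, 3.01, 3.14, 3.14, 3.14].

## Interface

Orientations are given as a unit quaternion [x, y, z, w].
In Python, from plant import arm, kin, get_state, camera, camera_info gives the robot as it stands. Calls block until the motion is done:
- arm.move_pose(position, orientation): joint-space move of the TCP to a pose.
- arm.movel(position, rotation=None, rate=0.15, stop_force=None): straight line of the TCP; rotation=None keeps the orientation; rate is the mean speed in m/s. With stop_force (N) it stops when the force on the tool has changed by that much, and returns True; else False.
- arm.move_joints(angles): joint-space move.
- arm.command_gripper(opening, squeeze=None): opening from 0.0 (shut) to 1.0 (fully open); squeeze is the grip in N (None keeps the last); returns when the fingers have stopped.
- arm.wait(seconds).
- kin.ik(position, orientation): joint angles nearest the present ones, or None.
- get_state(): the state.
- camera(name): name is "side" or "top"; returns the picture (384x512x3 uint8, red, green, blue); there is no depth.
- camera_info(name): a dict with "vfov" (degrees; the focal length in pixels is half the picture's height over the tangent of half this angle, whatever the lens; pixels are square), "cx", "cy" (the principal point, pixels), "eye" and "rotation" of the camera in the world. Camera axes: x right, y up, looking along -z (the intrinsics and any distortion apply to the point x, -y, -z); pixel columns grow to the right and rows downward; lengths in m; the calibration is good to about 2 mm. A picture is of the moment at which its call begins. camera_info takes no time and is no camera call.
A pose or a line that the arm cannot do raises arm.PlanningError and nothing moves.
- arm.finish_job(): hands the job in, once; it reports no verdict.
The state is a dict: "t": time; "joint_pos": joint angles; "qd": joint speeds; "effort": joint torques, N m; "ee_pos": TCP position; "tool_rot": TCP orientation; "contact_force": force on the tool from outside, world axes, zero at the start; "ft_torque": the same for the moment, N m; "grip_width": opening from 0.0 (shut) to 1.0 (fully open).
Only numpy, scipy, OpenCV 4.12 (cv2) and the standard library are available. Lean on these libraries where they do the work, as an engineer would, in place of code of your own. Each camera call takes 0.05 s, during which the arm holds its last target. There are 200 camera calls.

## Task

Check the fluid level of the small blue heating bath: first slide its pump control all the way to off (the thin end of the wedge scale) so the fluid stands still, and leave it there. Then take the dipstick by its round grip out of the glass cylinder, lower it into the bath's dip tube until its collar rests on the tube's mouth, draw it out again, and finish still holding it level and steady for reading, with its tip over the steel drip tray, a hand's breadth above it and touching nothing else. Leave the flask, the brown jar and the beaker undisturbed.

Things in the scene. Friction and masses are not known exactly. Their poses are not given: they have to be found in the camera images.
- bath: Fixed blue box 220 (own x) x 270 (own y) mm, flat steel deck 126 mm above the table; origin at the centre of its underside, z up; yaw within 0.2 rad, control side (-x) towards the robot. A closed lid covers the deck from own x = -28 mm backwards, its knob's top (at x 36, y 0 mm) is 160 mm above the table. A black wedge scale is printed beside the pump control.
- tube_mouth (a point): Centre of the dip tube's mouth, in its plane: upright open steel tube standing 24 mm out of the deck at bath x = -66, y = 85 mm; mouth 150 mm above the table, 25 mm across outside, flared to about 18 mm inside, narrowing within 10 mm to a 13 mm bore 90 mm deep; free below that.
- pump_slide (a joint): Slide control of the pump, in m: 0 = off, at the stop on the bath's -y side (the right-hand end seen from the robot, thin end of the wedge); 0.060 = full speed, at the stop on the +y side. Stays where it is left; moves against about 1.5 N of friction.
- slide_grip (a point): Centre of the pump control's grip, a black block 22 mm (bath x) x 16 mm (bath y, the way it slides) x 22 mm high whose underside is 129 mm above the table; axes as the bath. Moves with the joint.
- slide_off (a point): Where the centre of the pump control's grip is when it is fully off (a point fixed to the bath).
- dip_grip (a point): Centre of the dipstick's grip: a black disc 41 mm across, 14 mm thick, standing on edge. Own y is the disc's axis: fingers take its flat faces, at any tilt in the disc's plane. Own z runs up the rod from tip to grip: tip 150 mm, collar's underside 40 mm below this point. Starts upright, 170 mm above the table, hung by the collar in the glass cylinder, own y within 0.6 rad of world y.
- dip_collar (a point): Centre of the underside of the dipstick's brass collar (28 mm across, 8 mm thick), on the rod's axis; axes as the dipstick.
- dip_tip (a point): Lower end of the dipstick: a rigid steel rod 8 mm thick, tapered over its last 6 mm, with five dark rings near this tip; 110 mm from here to the collar's underside; about 90 g in all. Axes as the dipstick.
- holder: Fixed glass measuring cylinder that keeps the dipstick: 130 mm high, 25 mm across, 19 mm bore, on a white foot 68 mm across; origin at the centre of its underside. Left or right of the bath.
- tray: Fixed shallow stainless-steel drip tray, 180 (own x) x 140 (own y) mm outside, rim 20 mm high, floor 3 mm thick; origin at the centre of its underside, z up. On the other side of the bath from the cylinder.
- flask: Bystander: stoppered glass volumetric flask, 90 mm across, 208 mm high; origin at the centre of its underside.
- reagent: Bystander: brown glass jar, 60 mm across, 135 mm high; origin at the centre of its underside.
- beaker: Bystander: glass beaker, 68 mm across, 90 mm high; origin at the centre of its underside.

How it is judged:
On the way, in this order (a step that is already met when the one before it is completed fails the run):
1. the pump control is fully off (value of joint pump_slide below 0.004 m), for 0.2 s.
2. the dipstick stands in the dip tube with its collar on the mouth, the pump still off (z of dip_collar in the frame of tube_mouth below 0.003 m and horizontal distance between dip_collar and tube_mouth below 0.007 m and horizontal distance between dip_tip and tube_mouth below 0.012 m and angle between dip_grip's own z axis and vertical below 0.12 rad and value of joint pump_slide below 0.004 m), for 0.1 s.
At the end, for the whole second after the job is handed in: The fingers still hold the dipstick, at rest, level within 0.2 rad, its tip inside the tray's outline seen from above and 50 to 200 mm above the table; it touches nothing but the fingers (bath, cylinder, tray, bystanders); the pump control is within 4 mm of off (angle between dip_grip's own z axis and vertical between 1.37 and 1.77 rad and x of dip_tip in the frame of tray between -0.09 and 0.09 m and y of dip_tip in the frame of tray between -0.07 and 0.07 m and z of dip_tip in the frame of tray between 0.05 and 0.2 m and contact force between the fingers and dipstick above 1 N and contact force between dipstick and bath below 0.1 N and contact force between dipstick and holder below 0.1 N and contact force between dipstick and tray below 0.1 N and contact force between dipstick and flask below 0.1 N and contact force between dipstick and reagent below 0.1 N and contact force between dipstick and beaker below 0.1 N and height (world z) of dip_grip above 0.05 m and linear speed of dipstick below 0.03 m/s and angular speed of dipstick below 0.2 rad/s and value of joint pump_slide below 0.004 m); the arm keeps its last pose, push and grip.
It fails at once if a bystander was pushed over 20 mm or tipped (distance of any of flask, reagent, beaker from where it was at the start of the episode above 0.02 m or angle between any of flask, reagent, beaker's own z axis and vertical above 0.3 rad).
It also fails if it takes over 64 s, if anything falls off the work surface, if the arm or the gripper's body presses on something with over 40 N, if the wrist force passes 120 N, or if a joint passes its speed limit or range.

## Working session

There is one attempt and no reset: what is moved stays moved. The work goes in short steps, each a Python script; the robot and the scene stay as the last script left them, time stands still between calls to the robot, and variables do not carry over. Pictures are saved under pics/ and viewed, about 8 in all and at most 12, crops included, and the job is handed in when it is done.

```bash
ls; mkdir -p pics
python3 - <<'E'
from plant import arm, kin, get_state, camera, camera_info
import cv2
for n in("side","top"):
    cv2.imwrite(f"pics/{n}0.png",camera(n)[:,:,::-1]); print(n,camera_info(n))
print(get_state())
E
```

```text
pics
side {'vfov': 55.94230803136959, 'cx': 257.1715284327137, 'cy': 194.32900585479513, 'eye': array([ 0.50025923, -0.68680346,  0.89043206]), 'rotation': array([ 0.33061328, -0.02734525, -0.06682286,  0.94100042])}
top {'vfov': 43.98220310754088, 'cx': 260.289542653049, 'cy': 190.89183996783126, 'eye': array([ 0.41658143, -0.08043339,  1.56135651]), 'rotation': array([-0.0402791 ,  0.03666056,  0.71537063, -0.69661931])}
{'t': 0.1, 'joint_pos': array([ 1.04780285,  0.41186145, -0.01269177,  1.59691587,  0.0056377 ,
        1.13432046, -0.08219406]), 'qd': array([ 1.53856962e-03, -1.37488810e-03, -1.54737995e-03, -3.71465026e-03,
        4.05903366e-04, -8.04673049e-05,  8.37229389e-04]), 'effort': array([ 2.21544484e-03, -5.89099646e+01,  6.43443614e-01, -2.91710508e+01,
       -5.37785597e-02,  1.45633743e-02,  1.35829587e-04]), 'ee_pos': array([ 0.27429768, -0.56109926,  0.22188562]), 'tool_rot': array([ 8.48322037e-01, -5.29480105e-01, -6.58896893e-04, -3.25430573e-04]), 'contact_force': array([-0.16037985, -0.64499381, -0.4691012 ]), 'ft_torque': array([ 0.01710066,  0.02320921, -0.0330752 ]), 'grip_width': 0.9982158976740494}
```

View pics/side0.png

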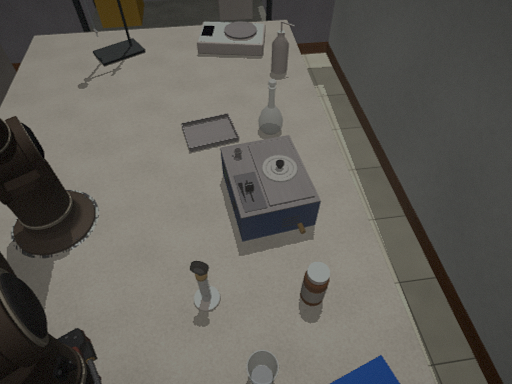

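View pics/top0.png

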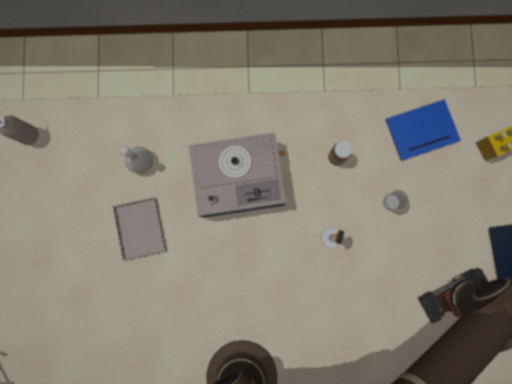

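Run:
```python
import cv2,numpy as np
s=cv2.imread("pics/side0.png");t=cv2.imread("pics/top0.png")
def crop(im,x,y,w,h,W,H):
    c=cv2.resize(im[y:y+h,x:x+w],(W,H),interpolation=cv2.INTER_CUBIC)
    c=np.clip(c.astype(float)*1.5,0,255).astype(np.uint8)
    for u in range(x,x+w,10):
        cv2.putText(c,str(u),(int((u-x)*W/w),9),0,.32,(0,0,255)); cv2.line(c,(int((u-x+.5)*W/w),10),(int((u-x+.5)*W/w),16),(0,0,255))
    for v in range(y,y+h,10):
        cv2.putText(c,str(v),(0,int((v-y+.5)*H/h)+4),0,.32,(0,0,255)); cv2.line(c,(22,int((v-y+.5)*H/h)),(28,int((v-y+.5)*H/h)),(0,0,255))
    return c
a=np.hstack([crop(s,220,140,66,75,528,600),crop(s,186,255,34,75,272,600)])
b=np.hstack([crop(t,185,130,110,90,550,450),crop(t,315,205,50,90,250,450)])
cv2.imwrite("pics/cs.png",a);cv2.imwrite("pics/ct.png",b)
```

```text
(no output)
```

View pics/cs.png

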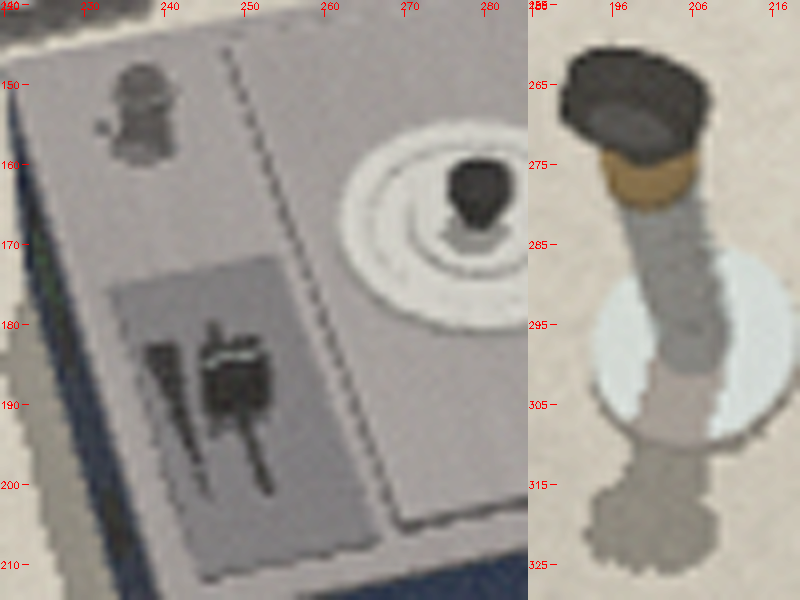

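View pics/ct.png

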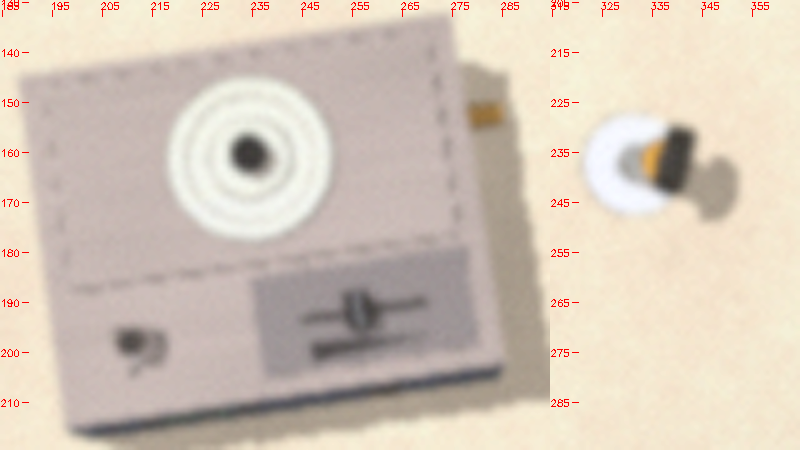

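```bash
cat > h.py <<'E'
from plant import arm, kin, get_state, camera, camera_info
import numpy as np, cv2
from scipy.spatial.transform import Rotation as R
def ray(n,uv):
    c=camera_info(n); f=192/np.tan(np.radians(c['vfov']/2))
    d=np.array([(uv[0]-c['cx'])/f,-(uv[1]-c['cy'])/f,-1.]); d=R.from_quat(c['rotation']).apply(d/np.linalg.norm(d))
    return c['eye'],d
def proj(n,p):
    c=camera_info(n); f=192/np.tan(np.radians(c['vfov']/2))
    q=R.from_quat(c['rotation']).inv().apply(np.asarray(p)-c['eye']); return np.array([c['cx']-f*q[0]/q[2],c['cy']+f*q[1]/q[2]])
def tri(s,t):
    (a,u),(b,v)=ray('side',s),ray('top',t)
    k=np.linalg.lstsq(np.c_[u,-v],b-a,rcond=None)[0]; p,q=a+k[0]*u,b+k[1]*v
    return (p+q)/2,np.linalg.norm(p-q)
def atz(n,uv,z):
    e,d=ray(n,uv); return e+d*(z-e[2])/d[2]
E
python3 - <<'E'
from h import *
np.set_printoptions(precision=4,suppress=True)
for n,s,t in [("tube .150",(237.5,149.8),(210.5,197.9)),("slide .140-151",(248.9,186.8),(256.9,191.7)),("grip .170",(199,267.6),(338.9,236.5)),("foot .01",(206.75,297.6),(330.9,237.1)),("knob .16",(279.3,161.5),(234.4,160.3)),("tray1",(182,127),(114,207)),("tray2",(239,131),(166,248))]: print(n,*tri(s,t), 'top@', )
C=np.array([atz('top',p,.126) for p in [(198.1,215.5),(284.5,203.5),(188.5,144.9),(274.5,132.3)]])
print(C[:,:2]); print("sides",[np.linalg.norm(C[i]-C[j]) for i,j in [(0,1),(2,3),(0,2),(1,3)]])
M=np.array([[-.11,.135],[-.11,-.135],[.11,.135],[.11,-.135]]); c=C.mean(0)[:2]
H=M.T@(C[:,:2]-c); yaw=np.arctan2(H[0,1]-H[1,0],H[0,0]+H[1,1]); print("bath",c,yaw)
r=R.from_euler('z',yaw).as_matrix()[:2,:2]
for n,p,z in [("tube",(210.5,197.9),.150),("slide",(256.9,191.7),.146),("slotL",(245.1,193.5),.127),("slotR",(269.9,189.7),.127),("knob",(234.4,160.3),.16)]:
    w=atz('top',p,z); print(n,w, 'bath',r.T@(w[:2]-c))
print("tube from bath", c+r@[-.066,.085])
print("band",[atz('top',p,.17)[:2] for p in [(340.9,230.6),(337.2,243.0)]])
print("tray",[atz('top',p,.02)[:2] for p in [(114,207),(156,198),(166,248),(125,260)]])
for n,p in [("flask",(138,160)),("jar",(340,155)),("beaker",(395,202))]: print(n,atz('top',p,.05)[:2])
E
```

```text
tube .150 [0.5562 0.074  0.1487] 0.0043098446129436 top@
slide .140-151 [ 0.5716 -0.0649  0.1425] 0.004041418429627264 top@
grip .170 [ 0.4307 -0.3007  0.1674] 0.003167688926391566 top@
foot .01 [ 0.431  -0.3005  0.003 ] 0.0033440068220462246 top@
knob .16 [ 0.6658 -0.0005  0.1608] 0.004127487941644467 top@
tray1 [0.4626 0.3758 0.0287] 0.16859865901664836 top@
tray2 [0.4921 0.2049 0.115 ] 0.16769803190925392 top@
[[ 0.5038  0.1147]
 [ 0.5332 -0.1474]
 [ 0.7216  0.1416]
 [ 0.7537 -0.1236]]
sides [np.float64(0.26377445074813083), np.float64(0.26719753850124217), np.float64(0.21943832254434525), np.float64(0.22180789316641575)]
bath [ 0.6281 -0.0037] 0.11572385156643915
tube [0.5539 0.0738 0.15  ] bath [-0.0647  0.0855]
slide [ 0.5692 -0.065   0.146 ] bath [-0.0656 -0.0541]
slotL [ 0.5667 -0.0289  0.127 ] bath [-0.0639 -0.018 ]
slotR [ 0.5763 -0.1044  0.127 ] bath [-0.0631 -0.0941]
knob [ 0.6638 -0.0004  0.16  ] bath [ 0.0359 -0.0008]
tube from bath [0.5527 0.0732]
band [array([ 0.446 , -0.3071]), array([ 0.4104, -0.2947])]
tray [array([0.5452, 0.4028]), array([0.571 , 0.2658]), array([0.4082, 0.2339]), array([0.3733, 0.3661])]
flask [0.6927 0.3169]
jar [ 0.6912 -0.3346]
beaker [ 0.5347 -0.5027]
```

```bash
python3 - <<'E'
from h import *
r=RB.as_matrix()
best=None
for s in(1,-1):
    q=tool(s*r[:,1],np.array([0,0,-1.]),0); a=kin.ik([.57,-.065,.2],q)
    if a is not None and (best is None or abs(a[6])<abs(best[0][6])): best=(a,q)
q=best[1]; print(best[0])
p=np.array([.5703,-.065,.134])
arm.command_gripper(.55,8)
arm.move_pose(p+[0,0,.09],q)
hit=arm.movel(p,q,rate=.1,stop_force=6); print("down",hit,get_state()['ee_pos'])
cv2.imwrite("pics/s1.png",camera('side')[:,:,::-1])
if not hit:
    arm.command_gripper(0.,8); s=get_state(); print(s['grip_width']*88,s['contact_force'],s['t'])
E
python3 -c "
import cv2;a=cv2.imread('pics/s1.png');cv2.imwrite('pics/s1c.png',cv2.resize(a[110:230,180:340],None,fx=4,fy=4,interpolation=2))"
```

```text
[ 0.57160146  0.44142409 -0.72569875  1.71529919  0.3224214   1.10800462
  1.43428514]
down False [ 0.57077231 -0.06493563  0.13461182]
15.844919994693308 [-0.8347951   0.68945671  2.1852861 ] 4.65
```

View pics/s1c.png

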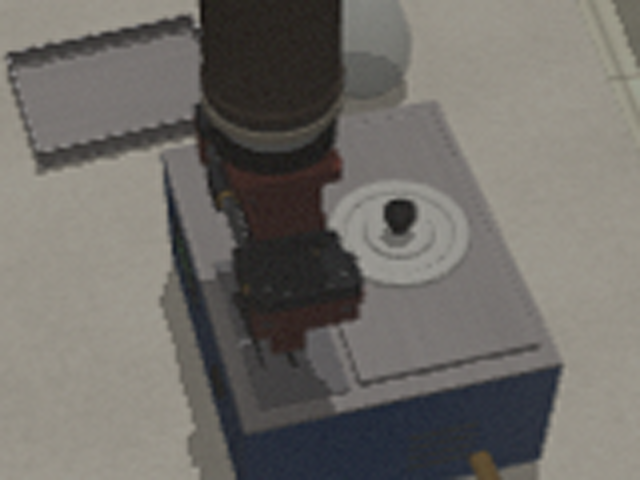

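The pump control is gripped (the width reads 15.8 mm against 16). Next I slide it to the stop.

Run:
```python
from h import *
y=RB.as_matrix()[:,1]; s=get_state(); p0=s['ee_pos']
arm.command_gripper(0.,15)
hit=arm.movel(p0-y*.05,rate=.04,stop_force=10); s=get_state(); print(hit,(s['ee_pos']-p0)@y,s['ee_pos'],s['contact_force'],s['grip_width']*88)
arm.wait(.3); s=get_state(); print((s['ee_pos']-p0)@y,s['contact_force'],s['t'], 'bath frame',RB.inv().apply(s['ee_pos']-CB))
arm.command_gripper(.5); s=get_state()
arm.movel(s['ee_pos']+[0,0,.1],rate=.2)
p=s['ee_pos']+[0,0,.1]; arm.move_pose([.45,-.25,.36],s['tool_rot'])
a=camera('top');b=camera('side'); print(get_state()['t'])
A=cv2.resize(a[170:220,195:290],None,fx=5,fy=5,interpolation=2);B=cv2.resize(b[140:220,220:280],None,fx=5,fy=5,interpolation=2)
c=np.zeros((400,775,3),np.uint8);c[:250,:475]=A;c[:400,475:]=B;cv2.imwrite("pics/s2.png",c[:,:,::-1])
```

```text
True -0.03207896613899754 [ 0.57428012 -0.09659032  0.13414325] [-1.66819568  1.40860911  4.20910875] 15.894499932076123
-0.0320266041232549 [-1.1091588   0.12882137  4.98756097] 5.9917 bath frame [-0.06512882 -0.08588042  0.13411512]
8.3083
```

View pics/s2.png

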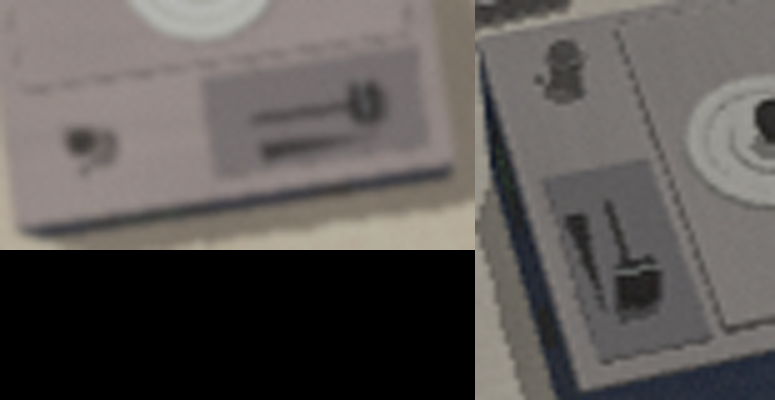

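Both views show the control at the thin end. It sits at bath y = -85.9 mm, which matches off. Now the dipstick.

```bash
cat >> h.py <<'E'
PHI=np.radians(20); DOWN=np.array([0,0,-1.])
def axis(yw): return np.array([-np.sin(yw),np.cos(yw),0])
E
python3 - <<'E'
from h import *
g=np.array([.430,-.3013,.170]); c=[]
now=np.array(get_state()['joint_pos'])
for s in(1,-1):
    q=tool(s*axis(-.31),DOWN,s*PHI); a=kin.ik(tcp(g+[0,0,.1],q),q)
    if a is not None: c.append((abs(a-now).max(),s,q,a))
m=min(c,key=lambda k:k[0]); q=m[2]; print(m[1],m[3])
arm.command_gripper(.6)
arm.move_pose(tcp(g+[0,0,.1],q),q)
hit=arm.movel(tcp(g,q),q,rate=.12,stop_force=6); print("down",hit,get_state()['ee_pos']-tcp(g,q))
if not hit:
    arm.command_gripper(0.,45); s=get_state(); print(s['grip_width']*88,s['contact_force'],s['t'])
    if s['grip_width']*88>10:
        arm.movel(tcp(g+[0,0,.17],q),q,rate=.12); s=get_state(); print(s['grip_width']*88,s['contact_force'],s['t'])
E
```

```text
1 [ 0.92504663  0.50688025 -0.65032215  1.52213938  0.28941575  1.56819558
  1.49143682]
down False [ 0.00045043 -0.00014946  0.00083748]
14.017083899310563 [-0.09868331 -0.03535225 -0.16679544] 10.9167
13.959605133527095 [-0.05753755  0.3589993  -0.46173965] 12.4833
```

Run:
```python
from h import *
q=tool(axis(-.31),DOWN,PHI); g=np.array([TUBE[0],TUBE[1],.335])
arm.movel(tcp(g,q),q,rate=.18); arm.wait(.3)
s=get_state(); print(s['ee_pos']-tcp(g,q),s['grip_width']*88,s['t'])
a=camera('top');b=camera('side'); cv2.imwrite("pics/t3.png",a[:,:,::-1]);cv2.imwrite("pics/s3.png",b[:,:,::-1])
print("tip side",proj('side',g-[0,0,.15]),"grip",proj('side',g),"tube",proj('side',TUBE),"collar",proj('side',g-[0,0,.04]))
A=cv2.resize(a[150:230,185:265],None,fx=5,fy=5,interpolation=2);B=cv2.resize(b[60:180,200:280],None,fx=5,fy=5,interpolation=2)
c=np.zeros((600,800,3),np.uint8);c[:400,:400]=A;c[:600,400:]=B;c=np.clip(c*1.5,0,255).astype(np.uint8);cv2.imwrite("pics/c3.png",c[:,:,::-1])
```

```text
[ 8.18623921e-07 -2.25478243e-04  4.12957426e-05] 13.859022682127748 15.125
tip side [235.72768324 140.85349781] grip [233.40149407  96.61865582] tube [236.19609031 149.76073253] collar [234.07842892 109.49125738]
```

View pics/c3.png

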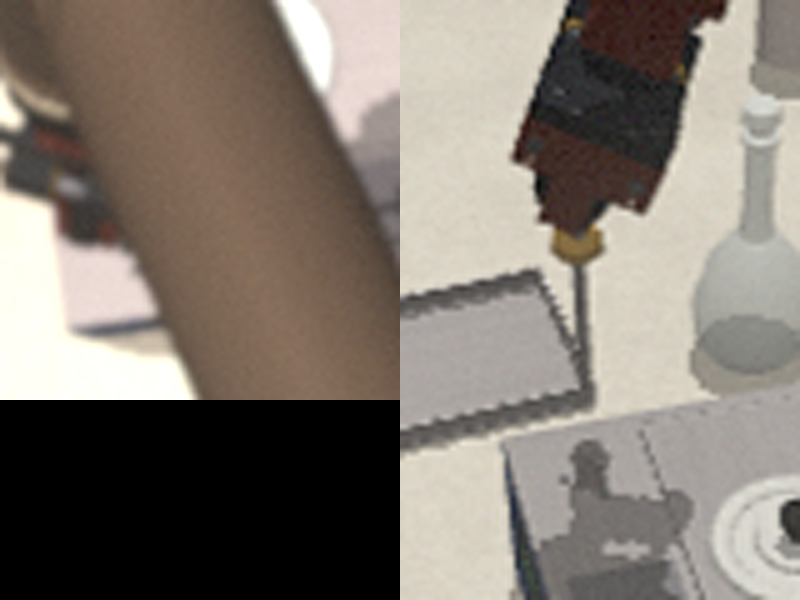

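The side view shows the rod vertical. Its tip is within about 0.5 px (1 mm) of the tube mouth, relative to the model, so I lower it with a force stop.

Run:
```python
from h import *
q=tool(axis(-.31),DOWN,PHI); g=np.array([TUBE[0]+.0008,TUBE[1],.335])
def st(m): s=get_state(); print(m,s['ee_pos']-tcp(np.zeros(3),q),s['contact_force'].round(2),round(s['t'],2))
st("before")
h=arm.movel(tcp(g+[0,0,-.06],q),q,rate=.05,stop_force=4); st(h)
if not h:
    h=arm.movel(tcp(g+[0,0,-.135],q),q,rate=.07,stop_force=8); st(h)
    if not h:
        h=arm.movel(tcp(g+[0,0,-.151],q),q,rate=.02,stop_force=7); st(h)
```

```text
before [0.55449035 0.07349755 0.33500881] [-0.16 -1.28 -0.59] 15.22
False [0.55543257 0.07368003 0.27532792] [-0.9   0.1  -0.97] 16.57
False [0.55556314 0.07370765 0.20045943] [-0.25  0.02 -0.51] 17.8
True [0.55530392 0.07353516 0.18987787] [-0.14 -0.59  5.96] 18.36
```

Run:
```python
from h import *
q=tool(axis(-.31),DOWN,PHI)
arm.wait(.4); s=get_state(); print(s['ee_pos']-tcp(np.zeros(3),q),s['contact_force'].round(2),s['grip_width']*88)
g=np.array([.5553,.0735,.19])
arm.movel(tcp(g+[0,0,.16],q),q,rate=.12)
g2=np.array([.45,.27,.36]); 
try: arm.movel(tcp(g2,q),q,rate=.2)
except arm.PlanningError as e: print(e)
s=get_state(); now=np.array(s['joint_pos']); print(s['ee_pos'],now.round(2),s['grip_width']*88,s['t'])
lo=np.array([-2.95,-.29,-1.47,.14,-1.03,.13,-2.86]);hi=np.array([2.95,1.99,1.44,2.54,4.17,1.85,2.86])
c=[]
for az in np.arange(-1.2,1.6,.3):
    rod=np.array([np.cos(az),np.sin(az),0])
    for roll in np.radians([-60,-30,0,30,60]):
        qf=tool(R.from_rotvec(rod*roll).apply(axis(az)),rod,PHI)
        aa=[kin.ik(tcp(np.array([.474,.317,z])-.15*rod,qf),qf) for z in(.30,.125)]
        if any(a is None for a in aa): continue
        mg=min(np.minimum(a-lo,hi-a).min() for a in aa); c.append((max(abs(aa[0]-now).max(),abs(aa[1]-now).max()),az,np.degrees(roll),mg,abs(aa[1]-aa[0]).max()))
for k in sorted(c)[:12]: print(np.round(k,2))
```

```text
[0.55530771 0.0735419  0.18989053] [-0.76 -0.4   4.45] 13.766371604058982
[0.44459638 0.27087786 0.34181152] [ 0.11  0.44 -0.85  1.46  0.03  1.57  0.54] 13.714417347782726 21.5167
[  1.43   0.   -60.     0.09   0.43]
[  1.44  -0.3  -30.     0.05   0.39]
[  1.5   -0.3  -60.     0.     0.36]
[ 1.56e+00 -6.00e-01 -3.00e+01  1.00e-02  4.10e-01]
[  1.58   0.   -30.     0.11   0.43]
[ 1.73 -0.6   0.    0.11  0.27]
[ 1.74 -0.9   0.    0.01  0.53]
[ 1.75 -1.2   0.    0.02  0.63]
[ 1.79e+00 -9.00e-01 -3.00e+01  2.00e-02  6.20e-01]
[  1.81  -0.6  -60.     0.07   0.42]
[ 1.83 -1.2  30.    0.11  0.23]
[ 1.89 -0.3   0.    0.3   0.41]
```

The collar rested at a grip height of 189.9 mm with about 5 N on it. Now I bring the stick level over the tray.

Run:
```python
from h import *
az=-.3; rod=np.array([np.cos(az),np.sin(az),0]); qf=tool(axis(az),rod,PHI); tip=np.array([.474,.317,.30])
arm.move_pose(tcp(tip-.15*rod,qf),qf)
tip[2]=.125; arm.movel(tcp(tip-.15*rod,qf),qf,rate=.1); arm.wait(.5)
s=get_state(); print(s['ee_pos']-tcp(tip-.15*rod,qf),s['grip_width']*88,s['contact_force'],abs(np.array(s['qd'])).max(),s['t'])
a=camera('top');b=camera('side')
print("pred tip",proj('top',tip),proj('side',tip),"collar",proj('top',tip-.11*rod),proj('side',tip-.11*rod))
A=cv2.resize(a[150:280,100:190],None,fx=4.4,fy=4.4,interpolation=2);B=cv2.resize(b[70:190,160:245],None,fx=4.7,fy=4.7,interpolation=2)
c=np.zeros((600,800,3),np.uint8);c[:A.shape[0],:A.shape[1]]=A;c[:B.shape[0],400:400+B.shape[1]]=B[:,:400];c=np.clip(c*1.4,0,255).astype(np.uint8);cv2.imwrite("pics/c4.png",c[:,:,::-1])
```

```text
[-2.56711740e-05  1.95393048e-05  9.09971682e-06] 13.702254630186966 [ 0.0765992  -0.26695632 -0.62783945] 0.002929008916980827 25.6917
pred tip [131.33166041 227.16348909] [204.83196276 107.01727612] collar [120.37967911 262.60134648] [173.20094743 103.66385341]
```

View pics/c4.png

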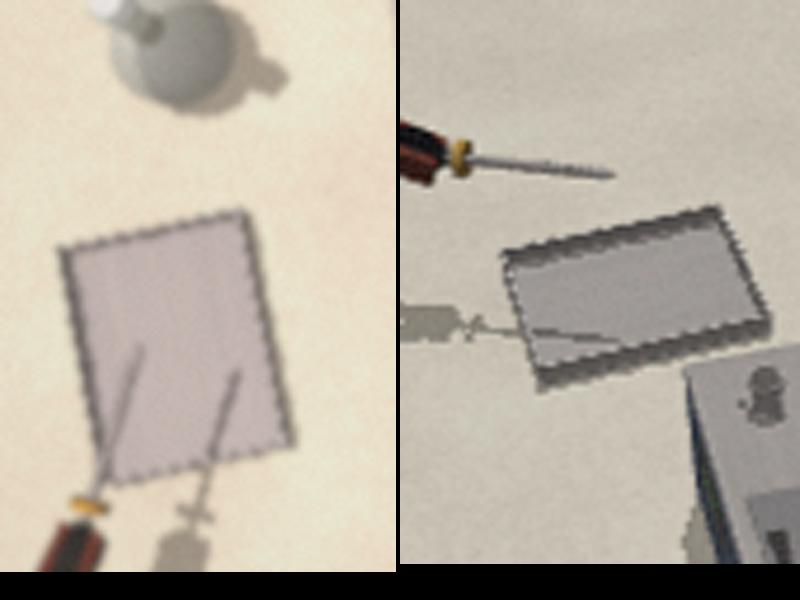

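The top view puts the tip at (131.3, 228.4) px against a predicted (131.3, 227.2). The side view puts it at (204.8, 106.9) against (204.8, 107.0). The stick is level, over the tray and clear of everything, so I hand in.

```bash
python3 -c "
from plant import arm
arm.finish_job()"
```

```text
the job is handed in; nothing more can be done
```

I completed every step and handed the job in with about 26 s on the robot's clock; no verdict is reported.

- **Pump:** I gripped the control and slid it 32 mm to the stop. It came to rest at bath y = -85.9 mm, and both cameras then showed it at the thin end of the wedge. It was not touched again.
- **Dipstick:** I took it by its grip disc (13.9 mm between the fingers) and lowered it into the dip tube. The collar met the mouth with the grip at 189.9 mm (190 expected), pressing with about 5 N. I held it there for 0.4 s, then drew it out.
- **Final hold:** The stick was level, with its tip at about (0.474, 0.317, 0.125) m over the middle of the tray. The tip matched its predicted position within about 1 px in both views. The arm was still, the force on the tool was under 1 N and the grip was set to 45 N.

**Disagreements:** At the start the two cameras' sight lines missed each other by 3–4 mm. The robot's own contacts then agreed with the positions I used to within about 1–2 mm.

**Not checked:** Over the tube the arm hid the top view, so I aligned the stick there from the side view alone. I did not measure the flask, jar and beaker again at the end, but I planned the path well clear of them and felt no unexpected contact.

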